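# Read a slide label over the light pad

### The job

Take the glass slide that stands beside the green disc out of its holder and present its label for reading: find its frosted end, the one with the small corner notch, and hold that end centred over the lit window of the light pad, about 10 cm above the pad and clear of it, the slide lying level with its label face up. Finish while still holding it there in the gripper, and leave the other slide and everything else on the bench where it stands.

Things in the scene. Friction and masses are not known exactly. Their poses are not given: they have to be found in the camera images.
- slide_a_mid (a point): Centre of a loose pale green glass slide, 76 x 26 x 5 mm, 25 g, standing on end in the slot of holder_a, frosted end up. +x: normal of the label face (white frosted panel; the other face is plain), through the 5 mm thickness; y: along the 26 mm width; z: along the 76 mm length, upward at the start, the frosted end at +z.
- slide_a_frost (a point): Centre of that slide's frosted end, 25 mm from slide_a_mid along its +z; axes as there. The white panel is the last 22 mm of the label face. An 8 x 8 mm corner notch marks this end: looking at the label face with the frosted end upwards, it is the top right corner.
- slide_b_mid (a point): Centre of a loose pale green glass slide, 76 x 26 x 5 mm, 25 g, standing on end in the slot of holder_b, frosted end down. +x: normal of the label face (white frosted panel; the other face is plain), through the 5 mm thickness; y: along the 26 mm width; z: along the 76 mm length, upward at the start, the frosted end at -z.
- slide_b_frost (a point): Centre of that slide's frosted end, 25 mm from slide_b_mid along its -z; axes as there. The white panel is the last 22 mm of the label face. An 8 x 8 mm corner notch marks this end: looking at the label face with the frosted end upwards, it is the top right corner.
- holder_a: Fixed steel holder: 72 mm disc 10 mm high in a clear box 84 mm square, 11 mm high; on the disc a dark block 44 (x) x 52 (y) mm, top 24 mm above the bench, with a slot 6.5 (x) x 28 (y) mm, 14 mm deep, for slide_a (foot 10 mm, top 86 mm above the bench). Origin: centre of the underside; x: the way the slide's label face faces; z up.
- holder_b: Fixed steel holder: 72 mm disc 10 mm high in a clear box 84 mm square, 11 mm high; on the disc a dark block 44 (x) x 52 (y) mm, top 24 mm above the bench, with a slot 6.5 (x) x 28 (y) mm, 14 mm deep, for slide_b (foot 10 mm, top 86 mm above the bench). Origin: centre of the underside; x: the way the slide's label face faces; z up.
- tag_green: Fixed green disc, 28 mm across and 5 mm high, lying on the bench with its centre about 65 mm from the centre of one holder, on the side behind the plain face of the slide: it marks the slide to be read now. Origin: centre of its underside.
- tag_red: Fixed red disc of the same size, likewise beside the other holder, whose slide is to be left alone.
- lightpad: Fixed white light pad, 120 x 120 mm and 22 mm high, with a round yellow-lit window 44 mm across in the middle of its top. Origin: centre of its underside; z up.
- window (a point): Centre of the lit window, on the top of the light pad, 22 mm above the bench.
- vial_amber: Bystander: small amber vial with a black cap, 28 mm across, 55 mm high, standing between the holders. Origin: centre of its underside.
- vial_clear: Bystander: small green-glass vial with a blue cap, 28 mm across, 55 mm high. Origin: centre of its underside.
- grid_box: Bystander: flat clear box 52 x 52 x 15 mm with a copper grid. Origin: centre of its underside.
- tweezers: Bystander: tweezers lying flat, 120 mm long (along x), 9 mm wide, 5 mm high. Origin: centre of the underside.
- stub_cup: Bystander: white open cup, 52 mm across, 30 mm high. Origin: centre of its underside.
Things that resemble listed ones, but are neither listed nor needed, are in the scene too. Leave any orange look-alike of the part that bears slide_a_mid alone. What is shaped like the holder_b but turquoise is not meant.

How it is judged:
By the outcome, as a careful person would: the job done as asked, in the order asked, and still so for the second after the job is handed in, while the arm keeps its last pose, push and grip.
It also fails if it takes over 40 s, if anything falls off the work surface, if the arm or the gripper's body presses on something with over 40 N, if the wrist force passes 120 N, or if a joint passes its speed limit or range.

### The arm

A 6-joint arm with a two-finger parallel gripper is mounted at the origin on the work surface. World frame = base frame: x ahead of the robot, y to its left, z up, the work surface at z = 0. Lengths are in mm, angles in rad, forces in N, time in s.
With the tool pointing down it reaches from about 275 to 1000 mm from the base axis. Payload 8.4 kg.
Tool frame: the origin (TCP) lies between the finger pads; the fingertips stand 8 mm ahead of it and the grasp point (between the pads) lies 11 mm behind it (tcp_to_tips is the distance from the TCP to the fingertips, in mm); z points along the fingers, y is the line along which they close (so a half turn about z gives the same grasp; the last joint's range is limited). The gripper opens to 85 mm and grips with 20 to 120 N. Pads are 22 mm wide; open, the fingers measure 114 mm over their backs; the gripper's body (76 mm by 85 mm) begins 54 mm behind the grasp point. The pads swing forward as they close: fully open they stand 13 mm farther back than shut.
Start: joints at [-1.196, 0.353, 1.633, -0, 1.155, -0.002], TCP at [229.966, -581.157, 239.281] pointing down, gripper open.
Joint ranges: [-2.63, 2.63], [-0.92, 2.1], [0.06, 2.66], [-1.3, 4.44], [0, 2.69], [-3.02, 3.02]. Speed limits (rad/s): [2.22, 2.22, 2.79, 3.14, 3.14, 3.14].

### API

Orientations are given as [roll, pitch, yaw] about the fixed x, y, z axes, in that order (R = Rz(yaw) Ry(pitch) Rx(roll)).
In Python, from rig import * gives the robot as it stands.
- The arm moves only by the tool step_arm, never from a script. Its argument "motion" is a list of rows, each an object with "claw": the finger opening in mm, from 0 to 85.4; "delta_pos": the shift along the tool's x, y, z in mm, a list of three; "turn": the turn about the tool's z in rad. In form: [{"claw": claw, "delta_pos": [dx, dy, dz], "turn": turn}, ...]. A call has 1 to 8 rows; each row shifts and turns the commanded pose from where the row before left it, along the tool's axes as they then stand; what a row does not reach is not made up. A row lasts 1/12 s, in which the tool goes at most 41.7 mm and 7.16 degrees, less where a joint would pass 70% of its speed; a pose out of reach is approached as far as the arm can. A call is refused whole if a number of a shift passes 41.7 or a number of a turn 0.125, either way. A call with a gripper value outside its range is refused whole. The fingers move at their own pace and stop on an object; "force" is the grip in N (left out, the last holds). Time passes only in rows, so rows that do not move let the fingers close. It gives the time, the measured TCP pose, the force, the opening and the grip force at its end, in the units of the state.
- sense(): the state, without advancing time (a new reading comes with each control period).
- grab_frame(name): name is "scene" or "top" or "wrist"; returns a dict with "img" (480x640x3 uint8, red, green, blue), "vertical_fov" (degrees; the focal length in pixels is half the picture's height over the tangent of half this angle, whatever the lens; pixels are square), "cx", "cy" (the principal point, pixels), "D" ([k1, k2, p1, p2, k3] as OpenCV has them; the pictures are not rectified), "R" (3x3) and "t" (3): a world point X has camera coordinates R X + t. Camera axes: x right, y down, z forward; pixel columns grow to the right and rows downward; lengths in mm; the calibration is good to about 2 mm. A picture is of the moment at which its call begins. There is no depth.
- sign_off(): hands the job in; it is judged then, once.
The state is a dict: "clock": time; "qpos": joint angles; "qvel": joint speeds; "joint_efforts": joint torques, N m; "eef_pos": TCP position; "tcp_rot": TCP orientation; "contact_force": force on the tool from outside, world axes, zero at the start; "wrist_torque": the same for the moment, N m; "opening": opening from 0.0 (shut) to 1.0 (fully open); "grasp_force": force on a finger pad.
Only numpy, scipy, OpenCV 4.12 (cv2) and the standard library are available. Lean on these libraries where they do the work, as an engineer would, in place of code of your own. Each camera call takes 0.05 s, during which the arm holds its last target. There are 200 camera calls.

## Working session

There is one attempt and no reset: what is moved stays moved. The work goes in short steps, Python scripts to look and compute and a tool call to move; the robot and the scene stay as the last step left them, time stands still between calls to the robot, and variables do not carry over. Pictures are saved under pics/ and viewed, at most 12 in all, crops included, and the job is handed in when it is done.

Besides the shell and the picture viewer there is one more tool, called after "Emit:" in YAML: its name, and indented under it one key for each argument. step_arm: Moves the arm, as the interface text tells. Its arguments: {"type":"object","properties":{"motion":{"type":"array","items":{"type":"object","properties":{"claw":{"type":"number"},"delta_pos":{"type":"array","items":{"type":"number"}},"turn":{"type":"number"}}}},"force":{"type":"number"}},"required":["motion"]}

```bash
mkdir -p pics; cat > h.py <<'E'
from rig import *
import numpy as np, cv2
def shot(n,fn,crop=None,s=1):
    f=grab_frame(n); im=f["img"][:,:,::-1]
    np.save('pics/'+fn+'.npy',{k:f[k] for k in("vertical_fov","cx","cy","D","R","t")},allow_pickle=True)
    cv2.imwrite('pics/'+fn+'_raw.png',im)
    if crop: im=im[crop[1]:crop[3],crop[0]:crop[2]]
    cv2.imwrite('pics/'+fn+'.png',cv2.resize(im,None,fx=s,fy=s,interpolation=cv2.INTER_CUBIC))
def cal(fn):
    f=np.load('pics/'+fn+'.npy',allow_pickle=True).item()
    F=240/np.tan(np.radians(f["vertical_fov"])/2)
    return np.array([[F,0,f["cx"]],[0,F,f["cy"]],[0,0,1]]),np.array(f["D"],float),np.array(f["R"]),np.array(f["t"],float)
def world(fn,u,v,z):
    K,D,R,t=cal(fn); p=cv2.undistortPoints(np.array([[[u,v]]],float),K,D)[0,0]
    d=R.T@np.array([p[0],p[1],1]); c=-R.T@t
    return c+d*(z-c[2])/d[2]
def pix(fn,X):
    K,D,R,t=cal(fn); return cv2.projectPoints(np.array([X],float),cv2.Rodrigues(R)[0],t,K,D)[0][0,0]
E
python3 - <<'E'
from h import *
shot("scene","s1");shot("top","t1");s=sense();print(s)
for n in("s1","t1"):K,D,R,t=cal(n);print(K[0],D,-R.T@t,R)
E
```

```text
{'clock': 0.1, 'qpos': array([-1.19639960e+00,  3.53623148e-01,  1.63407127e+00,  2.76979011e-06,
        1.15520267e+00, -2.40518425e-03]), 'qvel': array([-2.79123563e-04, -1.19023949e-03, -6.65518881e-04, -1.19481072e-03,
       -5.81383384e-06,  1.26953818e-04]), 'joint_efforts': array([-1.08881042e-03, -6.06360769e+01, -3.42819893e+01, -5.10222196e-05,
        3.81399470e-03, -1.73380857e-05]), 'eef_pos': array([ 229.80929386, -580.75673138,  238.60418271]), 'tcp_rot': array([-3.14028823e+00, -5.66995591e-06,  3.76800790e-01]), 'contact_force': array([0.37158382, 0.2961579 , 0.19487403]), 'wrist_torque': array([ 0.06133612, -0.02972854,  0.05078645]), 'grasp_force': 0.0, 'opening': 0.9993953844729685}
[602.11924479   0.         316.35700914] [-0.14726162  0.          0.          0.          0.        ] [1370.64691338  214.38285077  788.9140129 ] [[-0.32093557  0.94709959  0.00164858]
 [ 0.62115526  0.21179896 -0.75452459]
 [-0.7149591  -0.24112976 -0.65626971]]
[550.95170778   0.         312.92645997] [0.01198533 0.         0.         0.         0.        ] [ 367.1125164   -24.44259919 1064.06117533] [[-0.13405733 -0.99097198 -0.00177818]
 [-0.96409411  0.130836   -0.23109411]
 [ 0.22924044 -0.02926552 -0.97292978]]
```

View pics/s1.png

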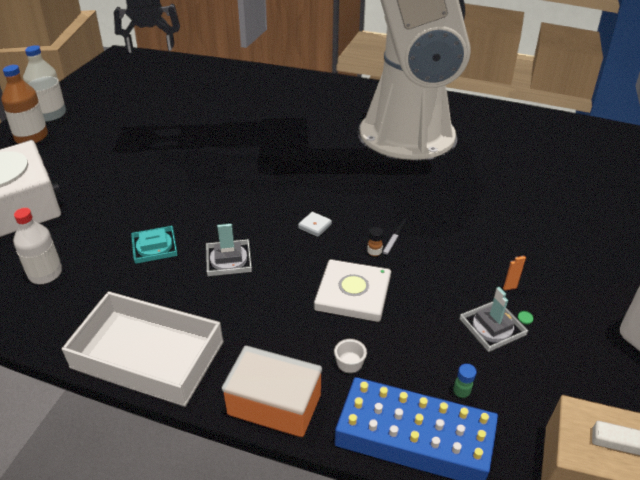

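View pics/t1.png

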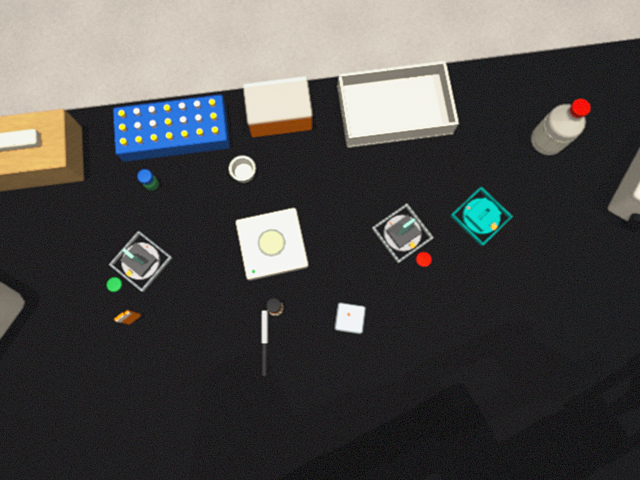

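The scene and top pictures show the target holder at top (140,260), with the green disc at (114,284). The other holder is at (403,232) with the red disc beside it, and the light pad window is at (271,242). An orange look-alike stands at (127,317).

```bash
python3 - <<'E'
from h import *
a=cv2.imread('pics/s1_raw.png')[270:360,450:550]; b=cv2.imread('pics/t1_raw.png')[220:300,95:185]
o=np.zeros((560,800,3),np.uint8)
A=cv2.resize(a,(400,360),interpolation=3);B=cv2.resize(b,(400,356),interpolation=3)
o[:360,:400]=A;o[:356,400:]=B
cv2.imwrite('pics/c1.png',o[:365])
print("tag",world("t1",114,284.5,5),"tagS",world("s1",525.5,317,5))
print("win",world("t1",271.5,242,22),world("s1",353.5,285,22))
print("disc",world("t1",140,261,11), "orange",world("t1",127,317,40))
for p in [(110,264),(138,232),(171,258),(142,291)]: print(world("t1",*p,11))
for p in [(236,217),(298,209),(308,266),(245,279)]: print("pad",world("t1",*p,22))
print("vial",world("t1",147,176,55))
E
```

```text
tag [567.91147163 337.97985804   5.        ] tagS [570.27092332 340.04573368   5.        ]
win [606.58540221  26.00608603  22.        ] [606.620808    28.17985376  22.        ]
disc [605.92929781 283.71977609  11.        ] orange [497.71048964 305.36304769  40.        ]
[607.84014871 341.55565347  11.        ]
[664.36937869 284.01506939  11.        ]
[603.75160437 223.75268313  11.        ]
[546.99715239 283.52943192  11.        ]
pad [665.72277386  89.02003371  22.        ]
pad [665.53644279 -33.34900895  22.        ]
pad [550.37528418 -37.83389117  22.        ]
pad [541.62601445  84.50127066  22.        ]
vial [760.80175642 247.08990247  55.        ]
```

View pics/c1.png

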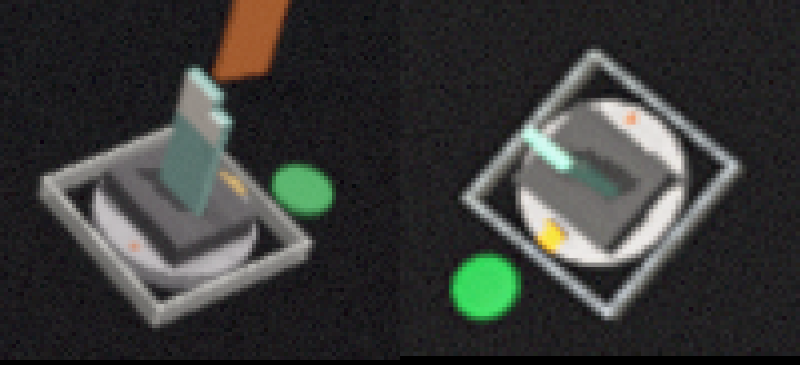

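The target is slide_a: its frosted, notched end is up and its label faces the scene camera. The tool can only yaw, so I'll tip the slide flat on the clear bench and regrasp it by its edges. First I'll move over it.

Emit:
step_arm:
  motion:
    - {"claw": 85,"delta_pos": [28,-28,0],"turn": 0}
    - {"claw": 85,"delta_pos": [28,-28,0],"turn": 0}
    - {"claw": 85,"delta_pos": [28,-28,0],"turn": 0}
    - {"claw": 85,"delta_pos": [28,-28,0],"turn": 0}
    - {"claw": 85,"delta_pos": [28,-28,0],"turn": 0}
    - {"claw": 85,"delta_pos": [28,-28,0],"turn": 0}
    - {"claw": 85,"delta_pos": [28,-28,0],"turn": 0}
    - {"claw": 85,"delta_pos": [28,-28,0],"turn": 0}

```text
clock: 0.77
eef_pos: [355.9, -288.6, 239.2]
tcp_rot: [-3.141, 0.0, 0.376]
contact_force: [0.5, -0.2, 0.3]
opening: 0.993
grasp_force: 0.0
```

Emit:
step_arm:
  motion:
    - {"claw": 85,"delta_pos": [28,-28,0],"turn": 0}
    - {"claw": 85,"delta_pos": [28,-28,0],"turn": 0}
    - {"claw": 85,"delta_pos": [28,-28,0],"turn": 0}
    - {"claw": 85,"delta_pos": [28,-28,0],"turn": 0}
    - {"claw": 85,"delta_pos": [28,-28,0],"turn": 0}
    - {"claw": 85,"delta_pos": [28,-28,0],"turn": 0}
    - {"claw": 85,"delta_pos": [28,-28,0],"turn": 0}
    - {"claw": 85,"delta_pos": [28,-28,0],"turn": 0}

```text
clock: 1.43
eef_pos: [481.9, 2.3, 239.3]
tcp_rot: [3.142, -0.0, 0.377]
contact_force: [1.0, -0.6, -0.5]
opening: 0.997
grasp_force: 0.0
```

Emit:
step_arm:
  motion:
    - {"claw": 85,"delta_pos": [28,-28,0],"turn": 0}
    - {"claw": 85,"delta_pos": [28,-28,0],"turn": 0}
    - {"claw": 85,"delta_pos": [28,-28,0],"turn": 0}
    - {"claw": 85,"delta_pos": [28,-28,0],"turn": 0}
    - {"claw": 85,"delta_pos": [28,-28,0],"turn": 0}
    - {"claw": 85,"delta_pos": [28,-28,0],"turn": 0}
    - {"claw": 85,"delta_pos": [20,-20,0],"turn": 0}
    - {"claw": 85,"delta_pos": [0,0,0],"turn": -0.12}

```text
clock: 2.1
eef_pos: [588.8, 249.2, 238.7]
tcp_rot: [-3.14, -0.002, 0.497]
contact_force: [0.1, -1.4, -1.2]
opening: 0.994
grasp_force: 0.0
```

Emit:
step_arm:
  motion:
    - {"claw": 85,"delta_pos": [0,0,0],"turn": -0.124}
    - {"claw": 85,"delta_pos": [0,0,0],"turn": -0.124}
    - {"claw": 85,"delta_pos": [0,0,0],"turn": -0.124}
    - {"claw": 85,"delta_pos": [0,0,0],"turn": -0.124}
    - {"claw": 85,"delta_pos": [0,0,0],"turn": -0.124}
    - {"claw": 85,"delta_pos": [0,0,0],"turn": -0.124}
    - {"claw": 85,"delta_pos": [0,0,0],"turn": -0.124}
    - {"claw": 85,"delta_pos": [0,0,0],"turn": -0.124}

```text
clock: 2.77
eef_pos: [587.1, 244.1, 238.8]
tcp_rot: [-3.141, 0.0, 1.495]
contact_force: [-0.1, -0.2, 0.3]
opening: 0.997
grasp_force: 0.0
```

Emit:
step_arm:
  motion:
    - {"claw": 85,"delta_pos": [0,0,0],"turn": -0.124}
    - {"claw": 85,"delta_pos": [0,0,0],"turn": -0.124}
    - {"claw": 85,"delta_pos": [0,0,0],"turn": -0.124}
    - {"claw": 85,"delta_pos": [0,0,0],"turn": -0.124}
    - {"claw": 85,"delta_pos": [0,0,0],"turn": -0.124}
    - {"claw": 85,"delta_pos": [0,0,0],"turn": -0.124}
    - {"claw": 85,"delta_pos": [0,0,0],"turn": -0.124}
    - {"claw": 85,"delta_pos": [0,0,0],"turn": 0}

```text
clock: 3.43
eef_pos: [587.1, 244.1, 238.9]
tcp_rot: [-3.141, -0.0, 2.363]
contact_force: [0.2, -0.1, -0.8]
opening: 0.997
grasp_force: 0.0
```

```bash
python3 - <<'E'
from h import *
shot("wrist","w1");s=sense();print(s['clock'],s['eef_pos'],s['tcp_rot'],s['qpos'])
K,D,R,t=cal("w1");print(K[0],D,-R.T@t,R)
E
```

```text
3.4833 [587.11266982 244.15336676 238.89312435] [-3.14091365e+00 -2.96572760e-04  2.35473071e+00] [ 3.91732108e-01  3.70449441e-01  1.60868632e+00  1.58194442e-05
  1.16319769e+00 -3.92208657e-01]
[360.59067794   0.         324.50637597] [-0.07410666  0.          0.          0.          0.        ] [538.37101492 292.8172823  373.70392603] [[ 0.70199955  0.71217575 -0.00152458]
 [ 0.68642932 -0.67604748  0.26790781]
 [ 0.18976676 -0.18911768 -0.96344335]]
```

View pics/w1.png

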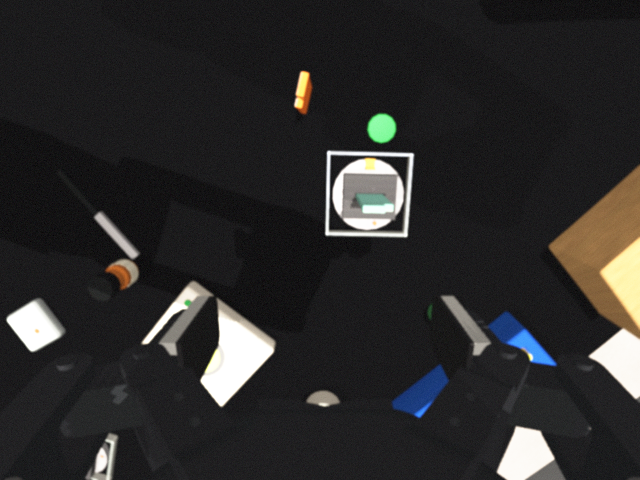

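The wrist view shows holder_a at (369,194). The slide's plain face shows as a teal patch with its bright top at (375,209), and the green disc is at (381,128). I'll enlarge it.

```bash
python3 - <<'E'
from h import *
im=cv2.imread('pics/w1_raw.png')[145:245,320:420]
cv2.imwrite('pics/c2.png',cv2.resize(im,(600,600),interpolation=2))
for p in [(327,152),(413,153),(408,236),(326,235)]: print(world("w1",*p,11))
E
```

```text
[547.82446762 286.16052662  11.        ]
[607.79546626 346.1802922   11.        ]
[668.1125644  286.64273629  11.        ]
[607.23453648 226.34288632  11.        ]
```

View pics/c2.png

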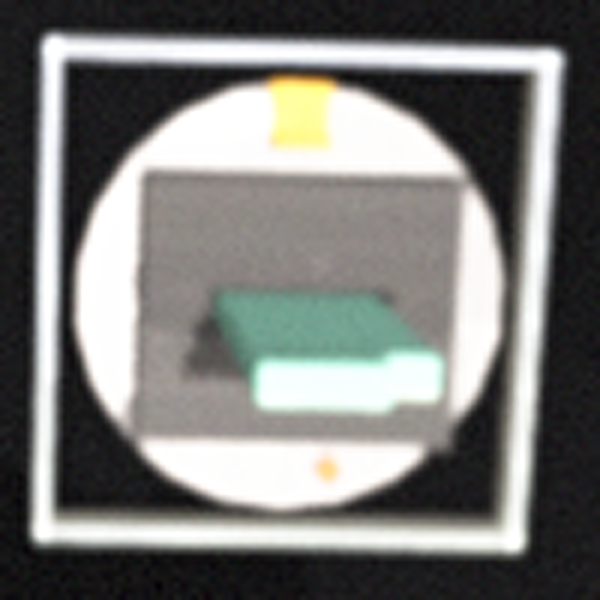

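```bash
python3 - <<'E'
from h import *
w=lambda u,v,z:world("w1",320+u/6,145+v/6,z)[:2]
L=w(255,384,86);Rr=w(442,377,78);print("left",L,"right",Rr,"mid",(L+Rr)/2,"w",np.linalg.norm(L-Rr),np.degrees(np.arctan2(*(Rr-L)[::-1])))
B=[w(*p,24) for p in[(143,173),(462,180),(447,445),(137,437)]]
print("block",np.mean(B,0),[np.degrees(np.arctan2(*(b-a)[::-1])) for a,b in((B[0],B[1]),(B[3],B[2]))])
print("slidefoot?",w(217,292,24),w(390,297,24))
print("from scene, top", world("s1",450+188/4,270+72/4,86),world("s1",450+223/4,270+92/4,86))
m=np.mean([(L+Rr)/2,np.mean(B,0)],0);s=sense();y=s['tcp_rot'][2]
for c in((L+Rr)/2,np.mean(B,0)):
  d=c-s['eef_pos'][:2]
  print("tool dx,dy",d@[np.cos(y),np.sin(y)],d@[np.sin(y),-np.cos(y)])
E
```

```text
left [598.21018422 276.42413904] right [617.3796868  295.21492411] mid [607.79493551 285.81953157] w 26.843312625404128 44.42839749983352
block [607.11218514 286.12448445] [np.float64(44.37263696316193), np.float64(43.988036399219816)]
slidefoot? [595.70117968 278.83973444] [616.01606611 298.39296912]
from scene, top [600.32837774 275.09428371  86.        ] [607.68765522 290.61303602  86.        ]
tool dx,dy 14.902374897681847 44.065231496587934
tool dx,dy 15.600394778670134 43.79706629391324
```

Emit:
step_arm:
  motion:
    - {"claw": 60,"delta_pos": [8,22,0],"turn": 0.01}
    - {"claw": 60,"delta_pos": [7,22,0],"turn": 0}
    - {"claw": 60,"delta_pos": [0,0,30],"turn": 0}
    - {"claw": 60,"delta_pos": [0,0,35],"turn": 0}
    - {"claw": 60,"delta_pos": [0,0,35],"turn": 0}
    - {"claw": 60,"delta_pos": [0,0,0],"turn": 0}
    - {"claw": 60,"delta_pos": [0,0,0],"turn": 0}

```text
clock: 4.07
eef_pos: [606.7, 285.3, 137.7]
tcp_rot: [-3.137, -0.002, 2.344]
contact_force: [-0.1, 0.7, 0.6]
opening: 0.702
grasp_force: 0.0
```

```bash
python3 - <<'E'
from h import *
shot("wrist","w2",(160,60,560,360),2);s=sense();print(s['clock'],s['eef_pos'],s['tcp_rot'])
print(pix("w2",[607.5,286,86]))
E
```

```text
4.1167 [608.26936592 285.96571122 139.98559188] [-3.14126406e+00 -9.74943417e-05  2.34443685e+00]
[326.45080818 269.67814845]
```

View pics/w2.png

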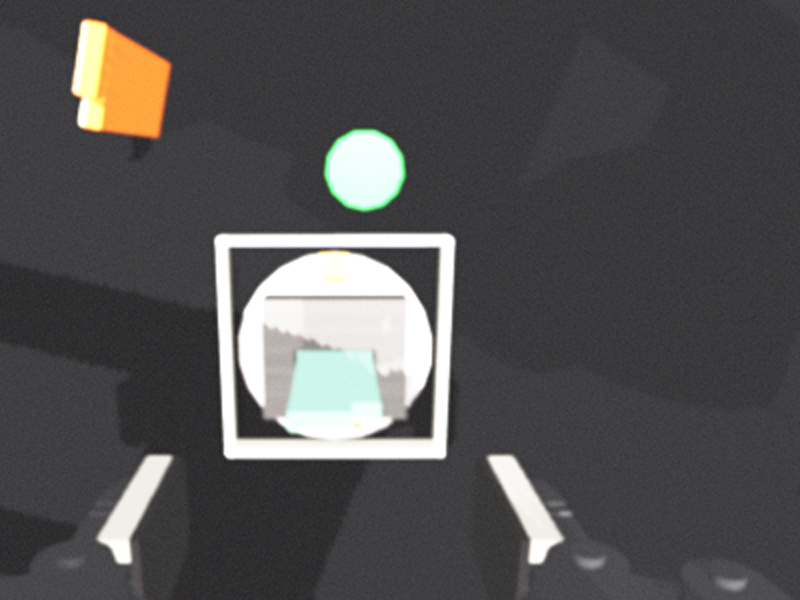

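The slide top is at about (327,270), as predicted, and centred between the fingers. I'll go down and grip.

Emit:
step_arm:
  motion:
    - {"claw": 60,"delta_pos": [0,0,25],"turn": 0}
    - {"claw": 60,"delta_pos": [0,0,25],"turn": 0}
    - {"claw": 60,"delta_pos": [0,0,25],"turn": 0}
    - {"claw": 60,"delta_pos": [0,0,17],"turn": 0}
    - {"claw": 60,"delta_pos": [0,0,8],"turn": 0}
    - {"claw": 60,"delta_pos": [0,0,0],"turn": 0}
    - {"claw": 60,"delta_pos": [0,0,0],"turn": 0}

```text
clock: 4.7
eef_pos: [609.3, 286.4, 41.3]
tcp_rot: [3.139, 0.001, 2.346]
contact_force: [0.3, 0.4, 1.5]
opening: 0.705
grasp_force: 0.0
```

Emit:
step_arm:
  motion:
    - {"claw": 20,"delta_pos": [0,0,0],"turn": 0}
    - {"claw": 20,"delta_pos": [0,0,0],"turn": 0}
    - {"claw": 20,"delta_pos": [0,0,0],"turn": 0}
    - {"claw": 20,"delta_pos": [0,0,0],"turn": 0}
    - {"claw": 20,"delta_pos": [0,0,0],"turn": 0}
    - {"claw": 20,"delta_pos": [0,0,0],"turn": 0}
    - {"claw": 20,"delta_pos": [0,0,0],"turn": 0}
    - {"claw": 20,"delta_pos": [0,0,0],"turn": 0}
  force: 20

```text
clock: 5.37
eef_pos: [608.8, 286.1, 40.7]
tcp_rot: [3.14, 0.001, 2.347]
contact_force: [-1.6, -1.1, 6.8]
opening: 0.299
grasp_force: 21.7
```

Emit:
step_arm:
  motion:
    - {"claw": 20,"delta_pos": [0,0,-5],"turn": 0}
    - {"claw": 20,"delta_pos": [0,0,-10],"turn": 0}
    - {"claw": 20,"delta_pos": [0,0,-15],"turn": 0}
    - {"claw": 20,"delta_pos": [0,0,-20],"turn": 0}
    - {"claw": 20,"delta_pos": [0,0,-20],"turn": 0}
    - {"claw": 20,"delta_pos": [0,0,-10],"turn": 0}
    - {"claw": 20,"delta_pos": [0,0,0],"turn": 0}
    - {"claw": 20,"delta_pos": [0,0,0],"turn": 0}

```text
clock: 6.03
eef_pos: [608.3, 286.0, 119.9]
tcp_rot: [3.14, 0.0, 2.347]
contact_force: [0.2, 0.4, -0.2]
opening: 0.302
grasp_force: 21.1
```

```bash
python3 - <<'E'
from h import *
s=sense();y=s['tcp_rot'][2];print(s['eef_pos'],s['opening'],s['contact_force'])
shot("scene","s2",(440,180,600,300),5)
for n,P in(("lay",(495,155)),("win",(606.6,27.1))):
  d=np.array(P)-s['eef_pos'][:2];print(n,d@[np.cos(y),np.sin(y)],d@[np.sin(y),-np.cos(y)])
print("vial,tweez",world("t1",275,307,50),world("t1",264,311,5),world("t1",264,375,5),"orange",world("t1",127,317,5))
E
```

```text
[608.26414513 286.00151006 119.87163613] 0.3019092812074948 [ 0.20413102  0.3878583  -0.23740543]
lay -14.162532469194234 -172.59659580880313
win -183.61531131821428 -182.5326785552935
vial,tweez [478.06931902  32.53414683  50.        ] [478.25914002  56.79698644   5.        ] [360.62563469  70.20867968   5.        ] orange [502.1740209  316.63502823   5.        ]
```

View pics/s2.png

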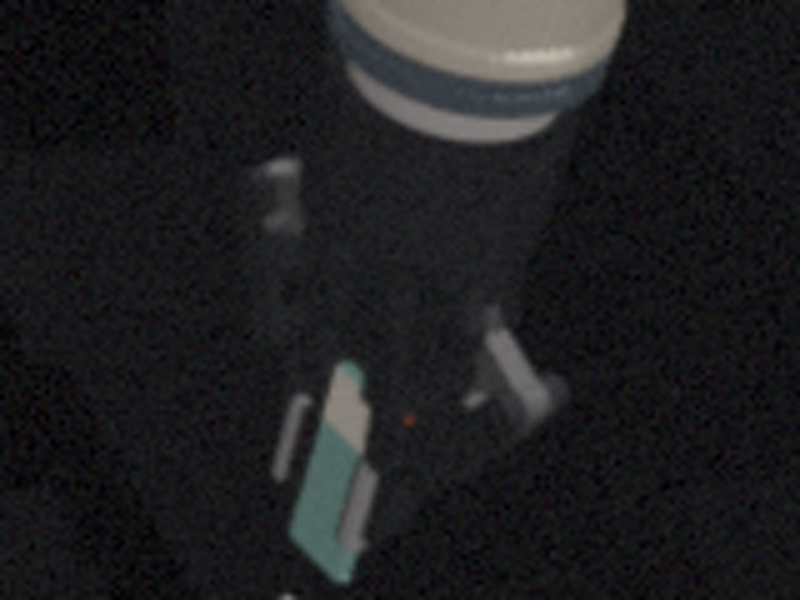

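The slide is held upright near its middle, with its frosted end and notch up at crop (345,400). I'll take it to the clear bench and lower its foot.

Emit:
step_arm:
  motion:
    - {"claw": 20,"delta_pos": [-3,-34,0],"turn": 0}
    - {"claw": 20,"delta_pos": [-3,-34,0],"turn": 0}
    - {"claw": 20,"delta_pos": [-3,-34,0],"turn": 0}
    - {"claw": 20,"delta_pos": [-3,-34,10],"turn": 0}
    - {"claw": 20,"delta_pos": [-2,-34,20],"turn": 0}
    - {"claw": 20,"delta_pos": [0,0,25],"turn": 0}
    - {"claw": 20,"delta_pos": [0,0,20],"turn": 0}
    - {"claw": 20,"delta_pos": [0,0,10],"turn": 0}

```text
clock: 6.75
eef_pos: [494.1, 155.7, 31.4]
tcp_rot: [-3.138, -0.002, 2.346]
contact_force: [-0.5, -1.0, -0.9]
opening: 0.297
grasp_force: 21.1
```

Emit:
step_arm:
  motion:
    - {"claw": 20,"delta_pos": [0,0,2],"turn": 0}
    - {"claw": 20,"delta_pos": [0,0,2],"turn": 0}
    - {"claw": 20,"delta_pos": [0,0,2],"turn": 0}
    - {"claw": 20,"delta_pos": [0,0,0],"turn": 0}

```text
clock: 7.08
eef_pos: [494.6, 155.7, 28.7]
tcp_rot: [-3.136, -0.002, 2.348]
contact_force: [-7.7, -9.2, 21.2]
opening: 0.3
grasp_force: 23.4
```

Emit:
step_arm:
  motion:
    - {"claw": 20,"delta_pos": [3.6,0,0],"turn": 0}
    - {"claw": 20,"delta_pos": [3.6,0,0.2],"turn": 0}
    - {"claw": 20,"delta_pos": [3.6,0,0.6],"turn": 0}
    - {"claw": 20,"delta_pos": [3.5,0,0.9],"turn": 0}
    - {"claw": 20,"delta_pos": [0,0,0],"turn": 0}

```text
clock: 7.5
eef_pos: [487.9, 167.5, 27.4]
tcp_rot: [3.14, 0.002, 2.348]
contact_force: [1.0, -2.2, 9.0]
opening: 0.299
grasp_force: 21.8
```

```bash
python3 - <<'E'
from h import *
s=sense();print(s['eef_pos'],s['contact_force'])
u,v=map(int,pix("s1",[485,165,40]));print(u,v)
shot("scene","s3",(u-60,v-55,u+60,v+35),6)
E
```

```text
[487.87949771 167.4645721   27.39478558] [ 1.02235956 -2.15157618  8.98184442]
440 251
```

View pics/s3.png

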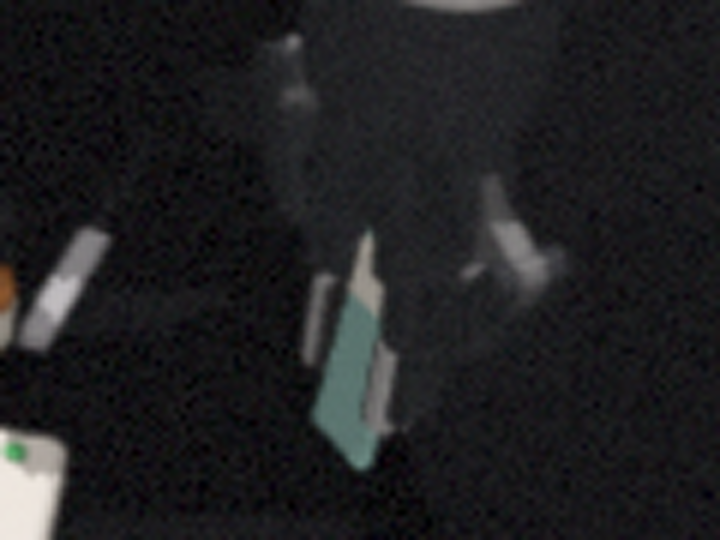

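The slide is leaning back, away from the camera, and its foot is holding at crop (340,440). I'll continue the arc.

Emit:
step_arm:
  motion:
    - {"claw": 20,"delta_pos": [3.4,0,1.2],"turn": 0}
    - {"claw": 20,"delta_pos": [3.3,0,1.5],"turn": 0}
    - {"claw": 20,"delta_pos": [3.1,0,1.8],"turn": 0}
    - {"claw": 20,"delta_pos": [3,0,2.2],"turn": 0}
    - {"claw": 20,"delta_pos": [2.8,0,2.4],"turn": 0}
    - {"claw": 20,"delta_pos": [2.6,0,2.5],"turn": 0}
    - {"claw": 20,"delta_pos": [2.4,0,2.7],"turn": 0}
    - {"claw": 20,"delta_pos": [0,0,0],"turn": 0}

```text
clock: 8.22
eef_pos: [472.8, 182.7, 12.7]
tcp_rot: [3.14, 0.0, 2.347]
contact_force: [-0.4, 1.8, 9.1]
opening: 0.299
grasp_force: 20.2
```

```bash
python3 - <<'E'
from h import *
s=sense();print(s['eef_pos'],s['contact_force'])
u,v=440,251
shot("scene","s4",(u-60,v-55,u+60,v+35),6)
E
```

```text
[472.78703512 182.67996728  12.66337246] [-0.36817065  1.77706608  9.06175895]
```

View pics/s4.png

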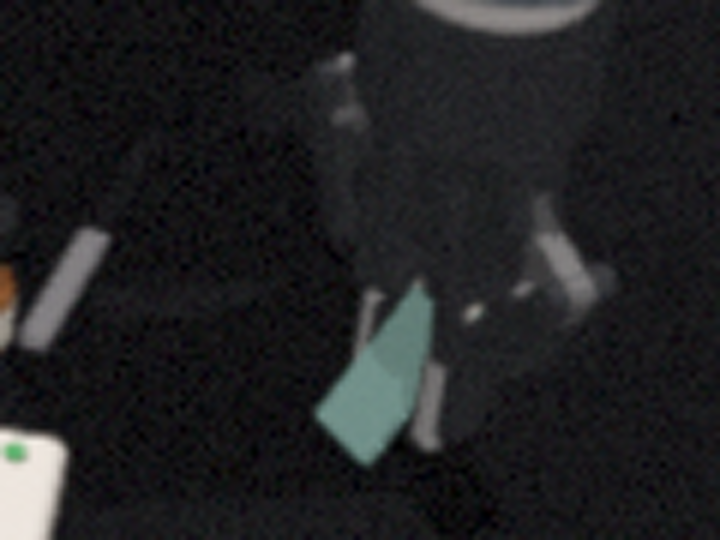

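It is now tilted about 60°, label up. I'll lower it a bit more, release it, then regrasp it flat.

Emit:
step_arm:
  motion:
    - {"claw": 20,"delta_pos": [1.8,0,2.5],"turn": 0}
    - {"claw": 20,"delta_pos": [0,0,0],"turn": 0}
    - {"claw": 45,"delta_pos": [0,0,0],"turn": 0}
    - {"claw": 45,"delta_pos": [0,0,0],"turn": 0}
    - {"claw": 45,"delta_pos": [0,0,0],"turn": 0}
    - {"claw": 45,"delta_pos": [0,0,0],"turn": 0}
    - {"claw": 45,"delta_pos": [0,0,0],"turn": 0}
    - {"claw": 45,"delta_pos": [0,0,0],"turn": 0}

```text
clock: 8.93
eef_pos: [470.7, 182.9, 9.6]
tcp_rot: [-3.141, -0.0, 2.347]
contact_force: [-0.3, -0.6, -0.6]
opening: 0.526
grasp_force: 0.0
```

```bash
python3 - <<'E'
from h import *
s=sense();print(s['eef_pos'],s['contact_force'],s['opening'])
u,v=440,251
shot("scene","s5");shot("wrist","w5")
a=cv2.imread('pics/s5_raw.png')[v-55:v+45,u-60:u+60];b=cv2.imread('pics/w5_raw.png')[140:480,120:520]
cv2.imwrite('pics/c5.png',np.hstack([cv2.resize(a,(400,340),interpolation=2),b]))
E
```

```text
[470.69781753 182.93366605   9.64969824] [-0.31469702 -0.5911749  -0.61228139] 0.526469311745384
```

View pics/c5.png

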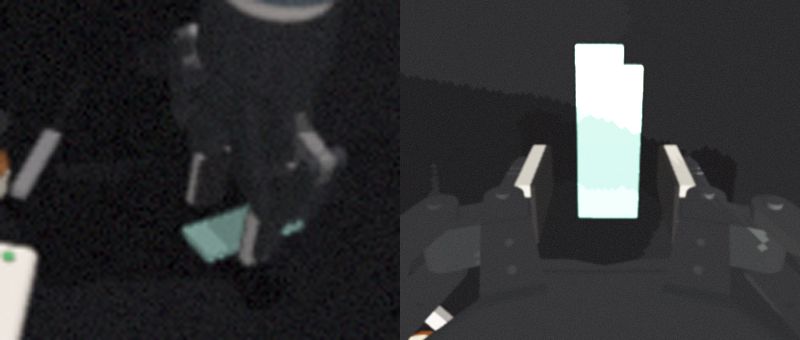

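The slide lies flat, label up, with the frosted notched end ahead at crop (600,60–115). I'll work out its offset from the TCP.

```bash
python3 - <<'E'
from h import *
s=sense();y=s['tcp_rot'][2]
for n,p,z in(("frontL",(295,184),5),("backL",(298,354),5),("backR",(358,354),5),("notchR",(363,205),5)):
  d=world("w5",*p,z)[:2]-s['eef_pos'][:2];print(n,d@[np.cos(y),np.sin(y)],d@[np.sin(y),-np.cos(y)])
E
```

```text
frontL 52.41104196853533 -11.213495085665187
backL -22.62966411434709 -11.54165306407043
backR -22.604209905870206 15.125248851616394
notchR 44.23488912305169 15.260376613493603
```

Emit:
step_arm:
  motion:
    - {"claw": 45,"delta_pos": [0,0,1],"turn": 0}
    - {"claw": 20,"delta_pos": [0,0,0],"turn": 0}
    - {"claw": 20,"delta_pos": [0,0,0],"turn": 0}
    - {"claw": 20,"delta_pos": [0,0,0],"turn": 0}
    - {"claw": 20,"delta_pos": [0,0,0],"turn": 0}
    - {"claw": 20,"delta_pos": [0,0,0],"turn": 0}
    - {"claw": 20,"delta_pos": [0,0,0],"turn": 0}
    - {"claw": 20,"delta_pos": [0,0,0],"turn": 0}
  force: 30

```text
clock: 9.7
eef_pos: [470.8, 183.0, 8.9]
tcp_rot: [-3.142, -0.0, 2.347]
contact_force: [-2.0, -0.8, 4.3]
opening: 0.287
grasp_force: 29.6
```

Emit:
step_arm:
  motion:
    - {"claw": 20,"delta_pos": [0,0,-5],"turn": 0}
    - {"claw": 20,"delta_pos": [0,0,-15],"turn": 0}
    - {"claw": 20,"delta_pos": [0,0,-25],"turn": 0}
    - {"claw": 20,"delta_pos": [0,0,-30],"turn": 0}
    - {"claw": 20,"delta_pos": [0,0,-25],"turn": 0}
    - {"claw": 20,"delta_pos": [0,0,-15],"turn": 0}
    - {"claw": 20,"delta_pos": [0,0,-4],"turn": 0}
    - {"claw": 20,"delta_pos": [0,0,0],"turn": 0}

```text
clock: 10.37
eef_pos: [471.5, 183.3, 128.9]
tcp_rot: [3.139, 0.001, 2.347]
contact_force: [-0.1, 0.3, 0.0]
opening: 0.291
grasp_force: 29.6
```

```bash
python3 - <<'E'
from h import *
s=sense();y=s['tcp_rot'][2];print(s['eef_pos'],s['opening'],s['grasp_force'])
d=np.array([606.6,27.1])-s['eef_pos'][:2];print("move",d@[np.cos(y),np.sin(y)]-40,d@[np.sin(y),-np.cos(y)])
E
```

```text
[471.50712066 183.26234617 128.8875069 ] 0.2909770945199162 29.562601447105408
move -246.0798298432054 -12.956393833976216
```

Emit:
step_arm:
  motion:
    - {"claw": 20,"delta_pos": [-20,-2,0],"turn": 0}
    - {"claw": 20,"delta_pos": [-35,-2,0],"turn": 0}
    - {"claw": 20,"delta_pos": [-38,-2,0],"turn": 0}
    - {"claw": 20,"delta_pos": [-38,-2,0],"turn": 0}
    - {"claw": 20,"delta_pos": [-38,-2,0],"turn": 0}
    - {"claw": 20,"delta_pos": [-35,-2,0],"turn": 0}
    - {"claw": 20,"delta_pos": [-27,-1,0],"turn": 0}
    - {"claw": 20,"delta_pos": [-15,0,0],"turn": 0}

```text
clock: 11.03
eef_pos: [634.8, -4.3, 125.8]
tcp_rot: [-3.14, -0.001, 2.345]
contact_force: [-0.4, 0.2, -0.1]
opening: 0.288
grasp_force: 29.6
```

Emit:
step_arm:
  motion:
    - {"claw": 20,"delta_pos": [0,0,0],"turn": 0}
    - {"claw": 20,"delta_pos": [0,0,0],"turn": 0}
    - {"claw": 20,"delta_pos": [0,0,0],"turn": 0}
    - {"claw": 20,"delta_pos": [0,0,0],"turn": 0}

```text
clock: 11.37
eef_pos: [632.5, -0.4, 127.3]
tcp_rot: [-3.141, -0.001, 2.348]
contact_force: [0.0, -0.2, -0.4]
opening: 0.289
grasp_force: 29.6
```

```bash
python3 - <<'E'
from h import *
s=sense();print(s['eef_pos'],s['tcp_rot'],s['opening'],s['grasp_force'],s['clock'])
shot("scene","s6");shot("wrist","w6")
a=cv2.imread('pics/s6_raw.png')[200:340,280:440];b=cv2.imread('pics/w6_raw.png')[100:450,120:520]
cv2.imwrite('pics/c6.png',np.hstack([cv2.resize(a,(400,350),interpolation=2),b]))
E
```

```text
[ 6.32547328e+02 -4.33763715e-01  1.27266576e+02] [-3.14066059e+00 -1.26381119e-03  2.34797286e+00] 0.2889037647162608 29.559533894062042 11.3667
```

View pics/c6.png

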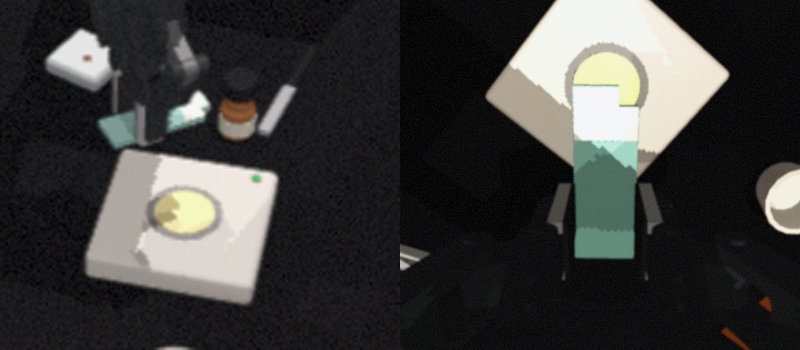

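The slide is held level, label up, with its frosted end over the window. I'll verify the position numerically.

```bash
python3 - <<'E'
from h import *
s=sense();y=s['tcp_rot'][2];z=s['eef_pos'][2]-4
P=[world("w6",u-280,v+100,z) for u,v in((573,86),(639,107),(575,258),(634,258))]
fx=np.array([np.cos(y),np.sin(y)]);fy=np.array([fx[1],-fx[0]])
for p in P: d=p[:2]-s['eef_pos'][:2];print(d@fx,d@fy)
wc=world("w6",607-280,181,22)
print("window wrist",wc)
fl=np.array([(p[:2]-s['eef_pos'][:2])@fx for p in P]);la=np.mean([(p[:2]-s['eef_pos'][:2])@fy for p in P])
F=s['eef_pos'][:2]+fx*(fl[0]-13)+fy*la; print("frost",F)
for w in((606.6,27.1),wc[:2]): d=np.array(w)-F;print("corr",d@fx,d@fy)
# scene: frost-end tilt check
for q in(0,): print(pix("s6",[*F,z]), "seen ~", 280+190/2.5,200+110/2.5)
E
```

```text
51.99236463464429 -12.006876759995187
43.84238986582148 13.54835611824043
-23.8481180626393 -12.921494397400815
-23.802230583812968 13.2343606649617
window wrist [604.21164257  31.05578964  22.        ]
frost [606.04812861  27.53913116]
corr -0.7000753746293479 0.08539714923991824
corr 3.7947511130069405 1.157338263776418
[355.75876373 242.0931077 ] seen ~ 356.0 244.0
```

```bash
python3 -c "
from rig import *
print(sign_off())"
```

```text
the job is handed in; nothing more can be done
None
```

I handed the job in at about 11.4 s on the robot's clock, of the 40 s allowed: the gripper is holding slide_a level and label up. By my measurements its frosted, notched end is within a few millimetres of the window's centre and about 99 mm above the pad; I touched nothing else.

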